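# Chock the sprung drain open with the coarse stone

## Task

Three rubbing stones that look alike lie grit side down on the slab: one is coarse, two are fine. Feel by dragging them which one is coarse, push the sprung drain slide fully open with it and leave it there between the kerbs to hold the slide open (a fine stone would be pushed back), and slide the two fine stones side by side into the rack, not sticking out at its ends. Keep the stones flat on the slab, never lifted, and leave the pump bottle, soap dish and scraper where they are.

Things in the scene. Friction and masses are not known exactly. Their poses are not given: they have to be found in the camera images.
- stone_a: iron-backed rubbing stone, dark grey, grit face down: disc 90 mm across, 30 mm high, 0.8 kg (+-10 %). Its top has a round open finger well 46 mm across, 16 mm deep (floor 14 mm above the slab), upright walls: closed fingertips lowered into it drag the stone by the well's wall. Origin: centre of the underside, z up; yaw means nothing. All three stones look and measure the same
- stone_b: rubbing stone, same looks and size as stone_a. The stones lie in a row going away from the robot (along x, about 115 mm apart), in random order. Exactly one of the three is coarse and two are fine; take neither name nor place as a sign of which: feel it. Origin: centre of the underside
- stone_c: rubbing stone, same looks and size as stone_a. Dragged steadily along the slab by its well with no downward press, the coarse stone resists with 5 to 9 N, a fine one with 1 to 3 N; when the drag pauses, 4 N or more (coarse) or under 1.5 N (fine) stays on the tool. Origin: centre of the underside
- drain: fixed drain frame: two kerbs along its x, 112 mm apart inside, 10 mm thick, 14 high, from x = -70 to +70 mm; open mouth at x = -70, on the robot's side; the slide's bar stands between them. Floor level with the slab. Origin: mid-way between the kerbs, at the bar's near face when shut; x is the opening direction. It is left (+y) or right (-y) of the stones, the rack on the other side
- drain_slide (a joint): opening of the drain slide in m: 0 shut, 0.040 fully open (stop). Its bar (108 mm wide, 28 mm high, near face at drain x = this value) carries a slotted plate; a stone in the mouth pushes it along the drain's +x. Its spring pushes back with 1.6 N when shut, 4 N at 0.030, 4.8 N fully open. A coarse stone left against it holds it there; a fine one is pushed back until it is under 0.017
- rack: fixed rack for the two fine stones: two parallel aluminium kerbs 208 mm apart inside, 10 mm thick, 14 high, 150 long; both ends open, one faces the row of stones; floor level with the slab. Stone centres go about 50 mm either side of its middle along x. Origin: centre of its floor; x across from kerb to kerb, y along the kerbs
- pump_bottle: bystander: white plastic bottle 68 mm in diameter, 180 mm high with its press-button pump head, standing near the slab's front edge beyond the stones. Origin: centre of its underside
- soap_dish: bystander: white ceramic dish 75 x 105 x 24 mm holding a bar of soap, on the robot's side of the work, on the right. Origin: centre of its underside
- scraper: bystander: steel scraper with a wooden handle, about 200 mm long along its x, 75 mm wide, 22 mm high, lying flat on the robot's side of the work, on the left. Origin: on its long axis near mid length, at the underside
There are look-alikes about, which are no part of the job. What is shaped like the stone_b but turquoise is not meant. What is shaped like the stone_a but orange is not meant.

How it is judged:
By the outcome, as a careful person would: the job done as asked, in the order asked, and still so for the second after the job is handed in, with the robot touching nothing.
It also fails if it takes over 67 s, if anything falls off the work surface, if the arm or the gripper's body presses on something with over 40 N, if the wrist force passes 120 N, or if a joint passes its speed limit or range.

## Robot

A 6-joint arm with a two-finger parallel gripper is mounted at the origin on the work surface. World frame = base frame: x ahead of the robot, y to its left, z up, the work surface at z = 0. Lengths are in m, angles in rad, forces in N, time in s.
With the tool pointing down it reaches from about 0.35 to 0.775 m from the base axis. Payload 7.3 kg.
Tool frame: the origin (TCP) lies midway between the tips of the shut fingers; the grasp point (between the pads) lies 19 mm behind it (robot.grip_depth is the z of the grasp point in the tool frame, in m); z points along the fingers, y is the line along which they close (so a half turn about z gives the same grasp; the last joint's range is limited). The gripper opens to 92 mm and grips with 3 to 60 N. Pads are 19 mm wide; open, the fingers measure 130 mm over their backs; the gripper's body (75 mm by 190 mm) begins 47 mm behind the grasp point.
Start: joints at [1.118, 0.342, 1.524, -0, 1.275, -0.146], TCP at [0.159, 0.501, 0.227] pointing down, gripper open.
Joint ranges: [-2.53, 2.53], [-0.77, 2.02], [0.04, 2.7], [-1, 4.14], [0.28, 2.66], [-3.11, 3.11]. Speed limits (rad/s): [2.57, 2.57, 3.14, 3.14, 3.14, 3.14].

## Interface

Orientations are given as [roll, pitch, yaw] about the fixed x, y, z axes, in that order (R = Rz(yaw) Ry(pitch) Rx(roll)).
In Python, from cell import robot, viewer gives the robot as it stands.
- The arm moves only by the tool step_arm, never from a script. Its argument "increments" is a list of rows, each an object with "delta_pos": the shift along the tool's x, y, z in cm, a list of three; "dr": the turn, a rotation vector about the tool's x, y, z in degrees, a list of three; "fingers": the closure, from -1 (fully open) to 1 (shut), so that 0 is half open. In form: [{"delta_pos": [tx, ty, tz], "dr": [wx, wy, wz], "fingers": fingers}, ...]. A call has exactly 5 rows; each row is the pose to reach, as a shift and turn from the pose commanded when the call began, along the tool's axes at that moment; what a row does not reach only later rows make up. A row lasts 1/8 s, in which the tool goes at most 62.5 mm and 10.7 degrees, less where a joint would pass 70% of its speed; a pose out of reach is approached as far as the arm can. A call with a gripper value outside its range is refused whole. The fingers move at their own pace and stop on an object; "newtons" is the grip in N (left out, the last holds). Time passes only in rows, so rows that repeat a pose let the fingers close, or fill a call up. It gives the time, the measured TCP pose, the force, the opening and the grip force at its end, in the units of the state.
- robot.observe(): the state, without advancing time (a new reading comes with each control period).
- viewer.read_camera(name): name is "scene" or "side" or "wrist"; returns the picture (420x560x3 uint8, red, green, blue); there is no depth.
- viewer.camera_params(name): a dict with "K" (3x3 intrinsics, pixels), "T" (4x4, takes a point from camera to world coordinates). Camera axes: x right, y down, z forward; pixel columns grow to the right and rows downward; lengths in m; the calibration is good to about 2 mm. A picture is of the moment at which its call begins: read the wrist's pose just before it. camera_params takes no time and is no camera call; for the wrist camera it gives the pose at the moment of the call.
- robot.hand_in(): hands the job in; it is judged then, once.
The state is a dict: "time": time; "qpos": joint angles; "qvel": joint speeds; "joint_efforts": joint torques, N m; "tool_pos": TCP position; "tool_rot": TCP orientation; "contact_force": force on the tool from outside, world axes, zero at the start; "torque": the same for the moment, N m; "opening": finger opening in m; "grip_force": force on a finger pad.
Only numpy, scipy, OpenCV 4.12 (cv2) and the standard library are available. Lean on these libraries where they do the work, as an engineer would, in place of code of your own. Each camera call takes 0.05 s, during which the arm holds its last target. There are 200 camera calls.

## Working session

There is one attempt and no reset: what is moved stays moved. The work goes in short steps, Python scripts to look and compute and a tool call to move; the robot and the scene stay as the last step left them, time stands still between calls to the robot, and variables do not carry over. Pictures are saved under pics/ and viewed, at most 10 in all, crops included, and the job is handed in when it is done.

Besides the shell and the picture viewer there is one more tool, called after ">>>" as name(argument=value, ...), one argument or row to a line, values as JSON. step_arm: Moves the arm, as the interface text tells. Its arguments: {"type":"object","properties":{"increments":{"type":"array"},"newtons":{"type":"number"}},"required":["increments"]}

```bash
mkdir -p pics; ls
python3 - <<'E'
from cell import robot, viewer
import cv2,numpy as np
o=robot.observe()
print({k:np.round(v,3) for k,v in o.items()})
ims=[]
for n in("scene","side"):
    im=viewer.read_camera(n); cv2.imwrite(f"pics/{n}0.png",im[:,:,::-1])
    p=viewer.camera_params(n); print(n,np.round(p["K"],1).tolist(),np.round(p["T"],3).tolist())
E
```

```text
pics
{'time': np.float64(0.0), 'qpos': array([ 1.118,  0.343,  1.525,  0.   ,  1.275, -0.146]), 'qvel': array([-0.   , -0.   ,  0.001, -0.   , -0.001,  0.001]), 'joint_efforts': array([ 1.0000e-03, -4.3125e+01, -2.4422e+01,  7.2000e-02,  5.6000e-02,
       -0.0000e+00]), 'tool_pos': array([0.158, 0.5  , 0.226]), 'tool_rot': array([-3.14 , -0.   ,  2.835]), 'contact_force': array([-1.052, -0.272,  0.179]), 'torque': array([-0.038,  0.013, -0.027]), 'grip_force': np.float64(0.0), 'opening': np.float64(0.092)}
scene [[381.0, 0.0, 284.3], [0.0, 381.0, 207.0], [0.0, 0.0, 1.0]] [[-0.83, 0.476, -0.291, 0.892], [0.558, 0.718, -0.417, 0.427], [0.01, -0.508, -0.861, 0.94], [0.0, 0.0, 0.0, 1.0]]
side [[392.5, 0.0, 279.6], [0.0, 392.5, 205.4], [0.0, 0.0, 1.0]] [[0.97, -0.166, 0.175, 0.356], [-0.241, -0.614, 0.752, -0.846], [-0.017, -0.772, -0.636, 0.722], [0.0, 0.0, 0.0, 1.0]]
```

View pics/scene0.png

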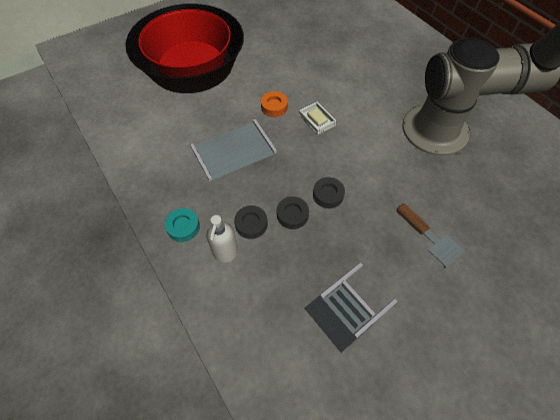

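View pics/side0.png

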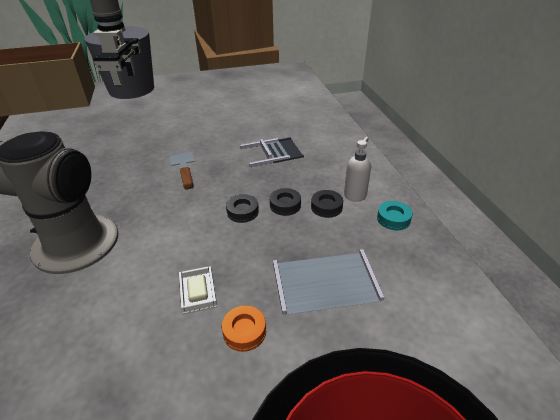

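The scene picture shows the stones at (329,192), (293,212) and (251,221), the rack around (233,150) and the drain around (350,305). The side picture shows the stones at (242,208), (285,202) and (327,204), the rack around (327,282) and the drain around (270,151).

```bash
cat > h.py <<'E'
from cell import robot, viewer
import cv2,numpy as np
def rays(n,uv):
    p=viewer.camera_params(n);T=np.array(p["T"]);K=np.array(p["K"])
    d=np.c_[np.atleast_2d(uv),np.ones(len(np.atleast_2d(uv)))]@np.linalg.inv(K).T@T[:3,:3].T
    return T[:3,3],d
def plane(n,uv,z):
    o,d=rays(n,uv);return o+d*((z-o[2])/d[:,2])[:,None]
def tri(n1,u1,n2,u2):
    o1,d1=rays(n1,u1);o2,d2=rays(n2,u2);out=[]
    for a,b in zip(d1,d2):
        s=np.linalg.lstsq(np.c_[a,-b],o2-o1,rcond=None)[0]
        P,Q=o1+s[0]*a,o2+s[1]*b
        out.append(np.r_[(P+Q)/2,np.linalg.norm(P-Q)])
    return np.array(out)
def blobs(mask,amin,amax):
    c,_=cv2.findContours(mask.astype(np.uint8),cv2.RETR_EXTERNAL,cv2.CHAIN_APPROX_NONE)
    return [x for x in c if amin<cv2.contourArea(x)<amax]
E
python3 - <<'E'
from h import *
roi={"scene":(200,140,360,250),"side":(215,170,350,230)}
S={}
for n in roi:
    im=cv2.imread(f"pics/{n}0.png");x0,y0,x1,y1=roi[n]
    m=np.zeros(im.shape[:2],bool);m[y0:y1,x0:x1]=im[y0:y1,x0:x1].max(2)<72
    m=cv2.morphologyEx(m.astype(np.uint8),cv2.MORPH_OPEN,np.ones((3,3)))
    c=[]
    for b in blobs(m,250,1500):
        M=cv2.moments(cv2.convexHull(b));c.append([M['m10']/M['m00'],M['m01']/M['m00'],M['m00']])
    c=sorted(c,key=lambda r:r[0]*(-1 if n=="scene" else 1));print(n,np.round(c,1).tolist());S[n]=np.array(c)[:,:2]
    m=(im.min(2)>135)
    print([[np.round(cv2.boxPoints(cv2.minAreaRect(b))).astype(int).tolist(),cv2.contourArea(b)] for b in blobs(m,25,600) if b[:,0,1].mean()>110])
if all(len(v)==3 for v in S.values()): print(np.round(tri("scene",S["scene"],"side",S["side"]),4))
a=cv2.imread("pics/scene0.png")
def cr(n,x0,y0,w,h): return cv2.resize(cv2.imread(f"pics/{n}0.png")[y0:y0+h,x0:x0+w],(400,300),interpolation=cv2.INTER_CUBIC)
cv2.imwrite("pics/crop.png",np.vstack([np.hstack([cr("scene",185,115,100,75),cr("side",265,242,120,90)]),np.hstack([cr("scene",300,260,120,90),cr("side",235,132,80,60)])]))
E
```

```text
scene [[328.3, 192.5, 763.5], [292.2, 212.5, 819.0], [250.6, 221.9, 847.5]]
[[[[354, 334], [395, 298], [397, 301], [357, 337]], 150.5], [[[320, 296], [335, 254], [389, 273], [374, 315]], 249.0], [[[209, 253], [211, 215], [232, 216], [230, 254]], 352.0], [[[190, 144], [193, 143], [212, 179], [209, 180]], 75.0], [[[253, 119], [255, 118], [276, 150], [274, 151]], 59.5], [[[299, 110], [316, 96], [338, 123], [321, 137]], 478.0]]
side [[285.6, 202.0, 648.5], [326.7, 203.4, 704.0]]
[[[[479, 361], [480, 356], [491, 357], [491, 362]], 35.5], [[[124, 352], [131, 345], [136, 350], [129, 357]], 35.0], [[[283, 362], [292, 342], [300, 345], [292, 366]], 87.5], [[[266, 342], [283, 341], [284, 353], [267, 354]], 105.0], [[[112, 335], [121, 333], [125, 346], [116, 348]], 56.0], [[[128, 328], [134, 328], [134, 337], [128, 337]], 33.5], [[[366, 332], [369, 320], [383, 325], [379, 336]], 112.5], [[[406, 310], [406, 303], [413, 303], [413, 310]], 29.5], [[[414, 320], [415, 299], [426, 300], [425, 320]], 96.0], [[[470, 300], [474, 295], [481, 299], [477, 305]], 28.5], [[[425, 300], [427, 294], [435, 297],
[... 369 characters left out ...]
 [[[111, 272], [120, 266], [123, 269], [114, 276]], 28.5], [[[272, 260], [277, 259], [287, 310], [282, 311]], 153.5], [[[111, 259], [123, 257], [124, 263], [112, 265]], 30.0], [[[358, 250], [362, 248], [384, 296], [380, 298]], 143.5], [[[138, 234], [187, 225], [190, 240], [141, 249]], 259.0], [[[99, 217], [113, 216], [115, 245], [101, 246]], 191.0], [[[369, 184], [375, 177], [383, 185], [377, 192]], 36.0], [[[347, 165], [349, 155], [367, 158], [366, 168]], 101.0], [[[249, 162], [289, 154], [289, 156], [249, 164]], 30.5], [[[240, 145], [245, 128], [277, 138], [272, 155]], 55.0], [[[356, 141], [367, 136], [370, 142], [359, 147]], 41.5], [[[313, 140], [313, 134], [328, 135], [328, 141]], 35.0]]
```

View pics/crop.png

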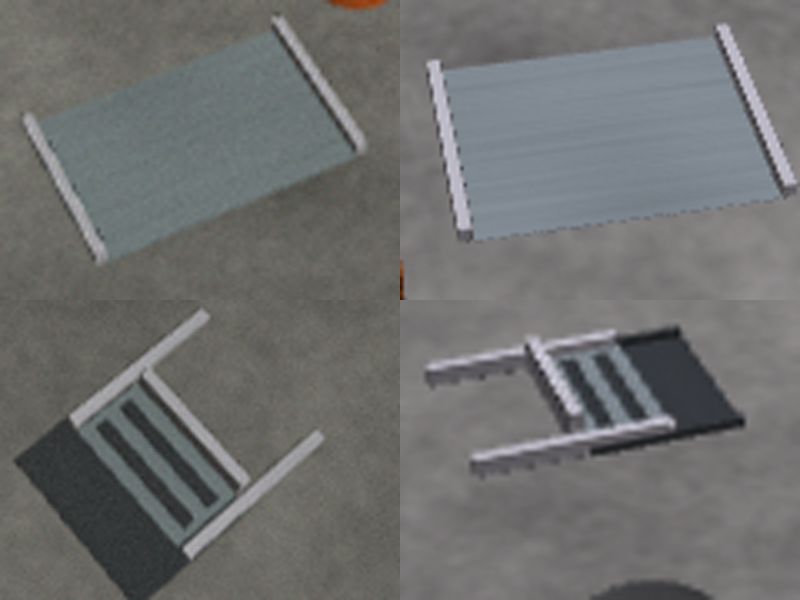

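The crops show the rack kerbs' top ends, with the scene view at (192,144), (210,179), (255,119.5) and (275,151.5). The drain kerbs open toward the robot, and the drain is on the left (+y). Now I triangulate these.

Run:
```python
from h import *
a=np.array
im=cv2.imread("pics/side0.png");c=[]
for t in (60,66,72,80):
    m=np.zeros(im.shape[:2],np.uint8);m[170:230,215:350]=im[170:230,215:350].max(2)<t
    m=cv2.morphologyEx(m,cv2.MORPH_OPEN,np.ones((3,3)))
    c=[]
    for b in blobs(m,150,1800):
        M=cv2.moments(cv2.convexHull(b));c.append([M['m10']/M['m00'],M['m01']/M['m00'],M['m00']])
    print(t,np.round(sorted(c),1).tolist())
    if len(c)==3: s=a(sorted(c))[:,:2];print(np.round(tri("scene",a([[328.3,192.5],[292.2,212.5],[250.6,221.9]]),"side",s),4).tolist())
rs=a([[279,18],[361,146],[28,116],[101,255]])/4+[185,115]
rd=a([[65,230],[34,62],[390,187],[322,27]])/3.3333+[265,242]
print("rack near(-y,+y), far(-y,+y)\n",np.round(tri("scene",rs,"side",rd),4));print(np.round(plane("scene",rs,.014),4),np.round(plane("side",rd,.014),4))
ds=a([[205,15],[75,120],[320,135],[188,253]])/3.3333+[300,260]
dd=a([[73,160],[272,124],[28,72],[212,33]])/5+[235,132]
print("drain -y(mouth,far), +y\n",np.round(tri("scene",ds,"side",dd),4));print(np.round(plane("scene",ds,.014),4),np.round(plane("side",dd,.014),4))
bs=a([[147,73],[243,182]])/3.3333+[300,260];bd=a([[178,115],[130,40]])/5+[235,132]
print("bar",np.round(tri("scene",bs,"side",bd),4))
```

```text
60 [[243.1, 215.1, 294.5], [285.4, 207.6, 328.0], [326.9, 203.6, 683.5]]
[[0.4424, 0.0009, -0.003, 0.0089], [0.5678, -0.0014, -0.0018, 0.0052], [0.6836, -0.0331, 0.0129, 0.0015]]
66 [[242.8, 214.8, 318.5], [286.2, 202.8, 597.0], [326.6, 203.4, 700.0]]
[[0.4423, 0.0013, -0.0024, 0.0081], [0.5718, 0.0044, 0.0107, 0.0047], [0.6833, -0.0328, 0.0132, 0.0008]]
72 [[242.9, 214.8, 323.5], [285.6, 202.0, 648.5], [326.7, 203.4, 704.0]]
[[0.4424, 0.0012, -0.0025, 0.0084], [0.5714, 0.0055, 0.0124, 0.0026], [0.6834, -0.0328, 0.0133, 0.0008]]
80 [[243.9, 213.0, 429.0], [285.2, 201.7, 686.0], [326.6, 203.5, 712.5]]
[[0.4453, 0.0032, 0.0023, 0.0095], [0.571, 0.0061, 0.0132, 0.0012], [0.6833, -0.0329, 0.0131, 0.0007]]
rack near(-y,+y), far(-y,+y)
 [[ 0.475  -0.352   0.0106  0.0041]
 [ 0.4906 -0.2044  0.0093  0.0023]
 [ 0.6921 -0.3735  0.0096  0.0034]
 [ 0.7073 -0.2253  0.0091  0.0031]]
[[ 0.4746 -0.3486  0.014 ]
 [ 0.4914 -0.2009  0.014 ]
 [ 0.6916 -0.3688  0.014 ]
 [ 0.7069 -0.2212  0.014 ]] [[ 0.4763 -0.3553  0.014 ]
 [ 0.4907 -0.2092  0.014 ]
 [ 0.6917 -0.3769  0.014 ]
 [ 0.7063 -0.2301  0.014 ]]
drain -y(mouth,far), +y
 [[0.5084 0.2329 0.0092 0.0028]
 [0.6448 0.2427 0.0082 0.0062]
 [0.4982 0.354  0.0079 0.0038]
 [0.635  0.3656 0.0112 0.0026]]
[[0.5089 0.2343 0.014 ]
 [0.6433 0.2449 0.014 ]
 [0.4988 0.355  0.014 ]
 [0.6344 0.3662 0.014 ]] [[0.5085 0.2246 0.014 ]
 [0.645  0.2319 0.014 ]
 [0.4985 0.3422 0.014 ]
 [0.6349 0.3599 0.014 ]]
bar [[0.5817 0.2471 0.0233 0.0053]
 [0.573  0.3504 0.0234 0.0009]]
```

Run:
```python
from h import *
a=np.array
p=viewer.camera_params("wrist");T=p["T"];o=robot.observe()
from scipy.spatial.transform import Rotation as R
r=R.from_euler('xyz',o["tool_rot"])
print(np.round(p["K"],1).tolist(),"cam in tool",np.round(r.inv().apply(T[:3,3]-o["tool_pos"]),3),np.round(r.inv().as_matrix()@T[:3,:3],2).tolist())
print("s1",plane("scene",[[328.3,192.5]],.015),"s1top",plane("side",[[242,204]],.03))
print("bottle base",plane("scene",[[225,256]],0),plane("side",[[357,196]],0))
print("scraper",plane("scene",[[400,207],[425,232],[462,250],[445,265]],.01).round(3).tolist())
print("dish",plane("scene",[[301,106],[316,131],[336,122],[320,102]],.02).round(3).tolist())
print("turq",plane("scene",[[182,224]],.015))
```

```text
[[335.7, 0.0, 275.6], [0.0, 335.7, 208.6], [0.0, 0.0, 1.0]] cam in tool [ 0.071  0.001 -0.158] [[-0.0, -0.96, -0.26], [1.0, -0.0, 0.0], [-0.0, -0.26, 0.96]]
s1 [[0.44649728 0.00996543 0.015     ]] s1top [[0.44740035 0.00708272 0.03      ]]
bottle base [[7.90148566e-01 1.10270011e-02 1.11022302e-16]] [[ 0.78802063 -0.00829112  0.        ]]
scraper [[0.304, 0.16, 0.01], [0.301, 0.257, 0.01], [0.257, 0.351, 0.01], [0.326, 0.356, 0.01]]
dish [[0.317, -0.31, 0.02], [0.341, -0.195, 0.02], [0.264, -0.19, 0.02], [0.253, -0.29, 0.02]]
turq [[ 0.84302171 -0.13009231  0.015     ]]
```

>>> step_arm(
  increments=[
    {"delta_pos": [-4.77, -3.73, -0.2], "dr": [0, 0, 0], "fingers": 1},
    {"delta_pos": [-9.54, -7.46, -0.5], "dr": [0, 0, 0], "fingers": 1},
    {"delta_pos": [-14.3, -11.2, -1], "dr": [0, 0, 0], "fingers": 1},
    {"delta_pos": [-19.1, -14.9, -1.5], "dr": [0, 0, 0], "fingers": 1},
    {"delta_pos": [-23.85, -18.65, -2], "dr": [0, 0, 0], "fingers": 1},
  ],
)

```text
time: 0.72
tool_pos: [0.3302, 0.249, 0.2468]
tool_rot: [3.141, 0.0, 2.835]
contact_force: [0.5, 0.1, 0.6]
opening: 0.0465
grip_force: 0.0
```

>>> step_arm(
  increments=[
    {"delta_pos": [-4.77, -3.73, 0], "dr": [0, 0, -6], "fingers": 1},
    {"delta_pos": [-9.54, -7.46, 0], "dr": [0, 0, -12], "fingers": 1},
    {"delta_pos": [-14.3, -11.2, 0], "dr": [0, 0, -17.6], "fingers": 1},
    {"delta_pos": [-19.1, -14.9, 0], "dr": [0, 0, -17.6], "fingers": 1},
    {"delta_pos": [-23.85, -18.65, 0], "dr": [0, 0, -17.6], "fingers": 1},
  ],
)

```text
time: 1.35
tool_pos: [0.5013, -0.001, 0.2465]
tool_rot: [3.141, -0.0, -3.142]
contact_force: [1.8, 0.8, 0.9]
opening: 0.0008
grip_force: 0.0
```

Run:
```python
from h import *
o=robot.observe();print(o["time"],o["tool_pos"],o["tool_rot"],o["contact_force"],o["qvel"].round(3))
np.save("Tw1",viewer.camera_params("wrist")["T"])
im=viewer.read_camera("wrist");cv2.imwrite("pics/w1.png",im[:,:,::-1])
```

```text
1.35 [ 0.50133556 -0.00096509  0.24650039] [ 3.14117456e+00 -2.56033276e-04 -3.14153553e+00] [1.77838793 0.76333792 0.88961307] [-0.764  0.473 -0.645  0.003  0.169 -0.763]
```

View pics/w1.png

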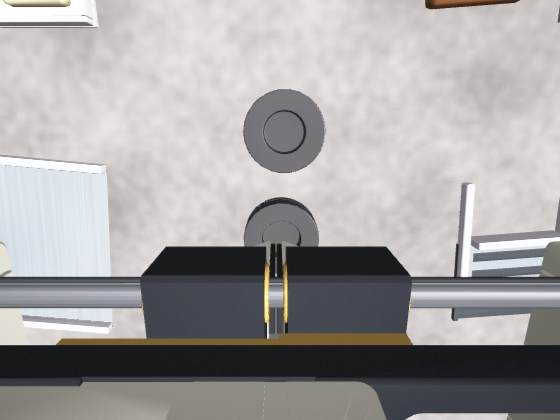

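The wrist picture shows stone 1 at (284,131), with its well clear. Stone 2 is half hidden at (281,237). A corner of the rack shows at (106,168) and the drain's -y kerb starts at (468,184).

```bash
cat >> h.py <<'E'
def wplane(T,uv,z):
    K=np.array(viewer.camera_params("wrist")["K"]);uv=np.atleast_2d(uv)
    d=np.c_[uv,np.ones(len(uv))]@np.linalg.inv(K).T@T[:3,:3].T;o=T[:3,3]
    return o+d*((z-o[2])/d[:,2])[:,None]
def disc(img,T,c,z=.03,half=60,t=110):
    # dark top disc near pixel c -> ellipse outline -> world points on plane z -> circle
    x,y=map(int,c);m=np.zeros(img.shape[:2],np.uint8)
    ys,xs=slice(max(0,y-half),y+half),slice(max(0,x-half),x+half)
    m[ys,xs]=(img[ys,xs].max(2)<t)
    b=max(blobs(m,300,2e4),key=cv2.contourArea);b=cv2.convexHull(b)[:,0,:]
    P=wplane(T,b.astype(float),z)[:,:2];(q,r)=cv2.minEnclosingCircle(P.astype(np.float32));return np.round(q,4),round(r,4)
E
python3 - <<'E'
from h import *
T=np.load("Tw1.npy");im=cv2.imread("pics/w1.png")
print(disc(im,T,(284,131)))
g=cv2.GaussianBlur(cv2.cvtColor(im,cv2.COLOR_BGR2GRAY),(3,3),0)
for zz,uv in((.03,[[284,131]]),(.014,[[106,168],[112,329],[468,184],[455,320]]),(.028,[[476,240]])): print(zz,wplane(T,uv,zz).round(4).tolist())
# two-view height of stone-1 well centre (wrist + scene)
K=np.array(viewer.camera_params("wrist")["K"]);d=np.linalg.inv(K)@[284,131,1];d=T[:3,:3]@d
o2,d2=rays("scene",[[328.6,189.5]]);A=np.c_[d,-d2[0]];s=np.linalg.lstsq(A,o2-T[:3,3],rcond=None)[0]
print("tri",T[:3,3]+s[0]*d,o2+s[1]*d2[0])
print("scene well c",plane("scene",[[329,190],[293,209.5],[251,219]],.03).round(4).tolist())
E
```

```text
(array([0.4469, 0.01  ]), 0.024)
0.03 [[0.4459, 0.0095, 0.03]]
0.014 [[0.4887, -0.1977, 0.014], [0.7049, -0.2186, 0.014], [0.5079, 0.2284, 0.014], [0.6918, 0.2389, 0.014]]
0.028 [[0.5733, 0.2401, 0.028]]
tri [0.44596261 0.00955841 0.02950164] [0.44658995 0.00887403 0.0295094 ]
scene well c [[0.4469, 0.0111, 0.03], [0.569, 0.0072, 0.03], [0.6812, -0.0314, 0.03]]
```

>>> step_arm(
  increments=[
    {"delta_pos": [2, 0.4, 5], "dr": [0, 0, 0], "fingers": 1},
    {"delta_pos": [4, 0.85, 10], "dr": [0, 0, 0], "fingers": 1},
    {"delta_pos": [5.45, 0.85, 15], "dr": [0, 0, 0], "fingers": 1},
    {"delta_pos": [5.45, 0.85, 19], "dr": [0, 0, 0], "fingers": 1},
    {"delta_pos": [5.45, 0.85, 19], "dr": [0, 0, 0], "fingers": 1},
  ],
)

```text
time: 2.02
tool_pos: [0.4439, 0.0098, 0.0547]
tool_rot: [3.141, -0.006, -3.141]
contact_force: [0.2, 0.5, -0.3]
opening: 0.0006
grip_force: 0.0
```

Run:
```python
from h import *
o=robot.observe();print(o["time"],o["tool_pos"],o["tool_rot"],o["contact_force"],o["qvel"].round(3))
np.save("Tw2",viewer.camera_params("wrist")["T"])
im=viewer.read_camera("wrist")[:,:,::-1];cv2.imwrite("pics/w2.png",im)
im=viewer.read_camera("side")[:,:,::-1];cv2.imwrite("pics/s2.png",im)
cv2.imwrite("pics/v2.png",np.hstack([cv2.resize(cv2.imread("pics/w2.png"),(400,300)),cv2.resize(im[150:240,190:310],(400,300))]))
```

```text
2.025 [0.44385066 0.00983686 0.05469812] [ 3.14050521 -0.00640274 -3.14118957] [ 0.20105438  0.49663689 -0.29416267] [ 0.001 -0.058 -0.069 -0.001  0.048 -0.002]
```

View pics/v2.png

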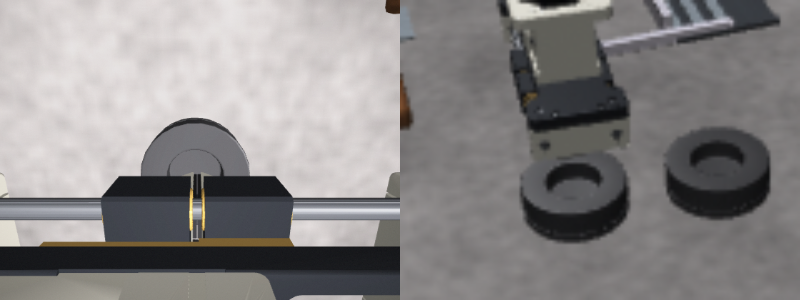

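The view shows thin closed fingertips centred over stone 1's well. I go down and drag toward -y.

>>> step_arm(
  increments=[
    {"delta_pos": [-0.1, 0, 1.5], "dr": [0, 0, 0], "fingers": 1},
    {"delta_pos": [-0.1, 0, 2.6], "dr": [0, 0, 0], "fingers": 1},
    {"delta_pos": [-0.1, 0, 3.6], "dr": [0, 0, 0], "fingers": 1},
    {"delta_pos": [-0.1, -0.5, 3.7], "dr": [0, 0, 0], "fingers": 1},
    {"delta_pos": [-0.1, -1, 3.7], "dr": [0, 0, 0], "fingers": 1},
  ],
)

```text
time: 2.75
tool_pos: [0.4471, -0.0008, 0.0199]
tool_rot: [3.141, -0.0, -3.141]
contact_force: [-0.9, 2.2, 0.6]
opening: 0.0
grip_force: 0.8
```

>>> step_arm(
  increments=[
    {"delta_pos": [0, -0.5, 0], "dr": [0, 0, 0], "fingers": 1},
    {"delta_pos": [0, -1, 0], "dr": [0, 0, 0], "fingers": 1},
    {"delta_pos": [0, -1.5, 0], "dr": [0, 0, 0], "fingers": 1},
    {"delta_pos": [0, -2, 0], "dr": [0, 0, 0], "fingers": 1},
    {"delta_pos": [0, -2.5, 0], "dr": [0, 0, 0], "fingers": 1},
  ],
)

```text
time: 3.38
tool_pos: [0.4472, -0.026, 0.0198]
tool_rot: [3.142, 0.0, -3.141]
contact_force: [0.4, 2.3, 1.5]
opening: 0.0004
grip_force: 1.3
```

>>> step_arm(
  increments=[
    {"delta_pos": [0, -0.5, 0], "dr": [0, 0, 0], "fingers": 1},
    {"delta_pos": [0, -1, 0], "dr": [0, 0, 0], "fingers": 1},
    {"delta_pos": [0, -1.5, 0], "dr": [0, 0, 0], "fingers": 1},
    {"delta_pos": [0, -2, 0], "dr": [0, 0, 0], "fingers": 1},
    {"delta_pos": [0, -2.5, 0], "dr": [0, 0, 0], "fingers": 1},
  ],
)

```text
time: 4.0
tool_pos: [0.4472, -0.051, 0.0197]
tool_rot: [3.142, 0.0, -3.141]
contact_force: [-0.4, 2.5, 2.6]
opening: 0.0007
grip_force: 1.5
```

>>> step_arm(
  increments=[
    {"delta_pos": [0, 0, 0], "dr": [0, 0, 0], "fingers": 1},
    {"delta_pos": [0, 0, 0], "dr": [0, 0, 0], "fingers": 1},
    {"delta_pos": [0, 0, 0], "dr": [0, 0, 0], "fingers": 1},
    {"delta_pos": [0, 0, 0], "dr": [0, 0, 0], "fingers": 1},
    {"delta_pos": [0, 0, 0], "dr": [0, 0, 0], "fingers": 1},
  ],
)

```text
time: 4.62
tool_pos: [0.4471, -0.0506, 0.0197]
tool_rot: [3.141, -0.0, -3.141]
contact_force: [-0.2, 0.4, 0.1]
opening: 0.0007
grip_force: 0.1
```

Stone 1 is fine: it drags at about 2.4 N and leaves 0.4 N when paused. Next is stone 2.

>>> step_arm(
  increments=[
    {"delta_pos": [0, 0.2, -2.5], "dr": [0, 0, 0], "fingers": 1},
    {"delta_pos": [0, 0.3, -5], "dr": [0, 0, 0], "fingers": 1},
    {"delta_pos": [-5, 2.5, -5], "dr": [0, 0, 0], "fingers": 1},
    {"delta_pos": [-10, 4.7, -5], "dr": [0, 0, 0], "fingers": 1},
    {"delta_pos": [-12.2, 5.7, -4], "dr": [0, 0, 0], "fingers": 1},
  ],
)

```text
time: 5.25
tool_pos: [0.572, 0.0075, 0.0603]
tool_rot: [-3.141, 0.004, -3.14]
contact_force: [0.6, -0.0, -0.4]
opening: 0.0001
grip_force: 0.0
```

>>> step_arm(
  increments=[
    {"delta_pos": [0, 0, 0], "dr": [0, 0, 0], "fingers": 1},
    {"delta_pos": [0, 0, 1.5], "dr": [0, 0, 0], "fingers": 1},
    {"delta_pos": [0, 0, 3], "dr": [0, 0, 0], "fingers": 1},
    {"delta_pos": [0, 0, 4], "dr": [0, 0, 0], "fingers": 1},
    {"delta_pos": [0, -0.5, 4], "dr": [0, 0, 0], "fingers": 1},
  ],
)

```text
time: 5.88
tool_pos: [0.5682, 0.0013, 0.0187]
tool_rot: [3.141, -0.002, -3.141]
contact_force: [0.6, 1.9, 0.8]
opening: 0.0004
grip_force: 0.5
```

>>> step_arm(
  increments=[
    {"delta_pos": [0, -0.5, 0], "dr": [0, 0, 0], "fingers": 1},
    {"delta_pos": [0, -1, 0], "dr": [0, 0, 0], "fingers": 1},
    {"delta_pos": [0, -1.5, 0], "dr": [0, 0, 0], "fingers": 1},
    {"delta_pos": [0, -2, 0], "dr": [0, 0, 0], "fingers": 1},
    {"delta_pos": [0, -2.5, 0], "dr": [0, 0, 0], "fingers": 1},
  ],
)

```text
time: 6.5
tool_pos: [0.5693, -0.0239, 0.02]
tool_rot: [3.141, 0.001, -3.141]
contact_force: [-0.2, 3.1, 2.1]
opening: 0.0004
grip_force: 1.8
```

>>> step_arm(
  increments=[
    {"delta_pos": [0, 0, 0], "dr": [0, 0, 0], "fingers": 1},
    {"delta_pos": [0, 0, 0], "dr": [0, 0, 0], "fingers": 1},
    {"delta_pos": [0, 0, 0], "dr": [0, 0, 0], "fingers": 1},
    {"delta_pos": [0, 0, 0], "dr": [0, 0, 0], "fingers": 1},
    {"delta_pos": [0, 0, 0], "dr": [0, 0, 0], "fingers": 1},
  ],
)

```text
time: 7.12
tool_pos: [0.5691, -0.0235, 0.0196]
tool_rot: [3.142, -0.0, -3.141]
contact_force: [1.0, 0.1, 0.7]
opening: 0.0001
grip_force: 0.2
```

Stone 2 is fine too, leaving 0.1 N when paused. I feel stone 3 to confirm, dragging it toward the drain side.

>>> step_arm(
  increments=[
    {"delta_pos": [0, 0.2, -2.5], "dr": [0, 0, 0], "fingers": 1},
    {"delta_pos": [0, 0.2, -5], "dr": [0, 0, 0], "fingers": 1},
    {"delta_pos": [-4, 0, -5], "dr": [0, 0, 0], "fingers": 1},
    {"delta_pos": [-8, -0.6, -5], "dr": [0, 0, 0], "fingers": 1},
    {"delta_pos": [-11.3, -0.9, -4], "dr": [0, 0, 0], "fingers": 1},
  ],
)

```text
time: 7.75
tool_pos: [0.684, -0.0329, 0.0605]
tool_rot: [-3.141, 0.002, -3.141]
contact_force: [-0.1, -0.9, -1.5]
opening: 0.0004
grip_force: 0.0
```

>>> step_arm(
  increments=[
    {"delta_pos": [0, 0, 0], "dr": [0, 0, 0], "fingers": 1},
    {"delta_pos": [0, 0, 1.5], "dr": [0, 0, 0], "fingers": 1},
    {"delta_pos": [0, 0, 3], "dr": [0, 0, 0], "fingers": 1},
    {"delta_pos": [0, 0, 4], "dr": [0, 0, 0], "fingers": 1},
    {"delta_pos": [0.2, 0.5, 4], "dr": [0, 0, 0], "fingers": 1},
  ],
)

```text
time: 8.38
tool_pos: [0.6798, -0.0285, 0.0188]
tool_rot: [-3.14, -0.0, -3.142]
contact_force: [2.0, -6.0, 1.6]
opening: 0.0002
grip_force: 3.1
```

>>> step_arm(
  increments=[
    {"delta_pos": [0.2, 0.5, 0], "dr": [0, 0, 0], "fingers": 1},
    {"delta_pos": [0.4, 1, 0], "dr": [0, 0, 0], "fingers": 1},
    {"delta_pos": [0.6, 1.5, 0], "dr": [0, 0, 0], "fingers": 1},
    {"delta_pos": [0.8, 2, 0], "dr": [0, 0, 0], "fingers": 1},
    {"delta_pos": [1, 2.5, 0], "dr": [0, 0, 0], "fingers": 1},
  ],
)

```text
time: 9.0
tool_pos: [0.6716, -0.0041, 0.0212]
tool_rot: [-3.139, 0.005, -3.141]
contact_force: [2.8, -6.3, 0.8]
opening: 0.0003
grip_force: 3.1
```

>>> step_arm(
  increments=[
    {"delta_pos": [0, 0, 0], "dr": [0, 0, 0], "fingers": 1},
    {"delta_pos": [0, 0, 0], "dr": [0, 0, 0], "fingers": 1},
    {"delta_pos": [0, 0, 0], "dr": [0, 0, 0], "fingers": 1},
    {"delta_pos": [0, 0, 0], "dr": [0, 0, 0], "fingers": 1},
    {"delta_pos": [0, 0, 0], "dr": [0, 0, 0], "fingers": 1},
  ],
)

```text
time: 9.62
tool_pos: [0.6714, -0.0035, 0.0211]
tool_rot: [-3.14, 0.004, -3.141]
contact_force: [2.6, -4.1, 3.2]
opening: 0.0006
grip_force: 2.8
```

Stone 3 is the coarse one, with about 6.5 N dragging and 4.9 N left when paused. I take it round to the drain mouth.

>>> step_arm(
  increments=[
    {"delta_pos": [1, 2.45, 0], "dr": [0, 0, 0], "fingers": 1},
    {"delta_pos": [2, 4.9, 0], "dr": [0, 0, 0], "fingers": 1},
    {"delta_pos": [3, 7.35, 0], "dr": [0, 0, 0], "fingers": 1},
    {"delta_pos": [4, 9.8, 0], "dr": [0, 0, 0], "fingers": 1},
    {"delta_pos": [5, 12.25, 0], "dr": [0, 0, 0], "fingers": 1},
  ],
)

```text
time: 10.25
tool_pos: [0.6218, 0.119, 0.0214]
tool_rot: [-3.139, 0.005, -3.141]
contact_force: [4.6, -9.3, 2.8]
opening: 0.0006
grip_force: 4.6
```

>>> step_arm(
  increments=[
    {"delta_pos": [1.9, 0.7, 0], "dr": [0, 0, 0], "fingers": 1},
    {"delta_pos": [3.8, 1.4, 0], "dr": [0, 0, 0], "fingers": 1},
    {"delta_pos": [5.7, 2.1, 0], "dr": [0, 0, 0], "fingers": 1},
    {"delta_pos": [7.6, 2.8, 0], "dr": [0, 0, 0], "fingers": 1},
    {"delta_pos": [9.5, 3.5, 0], "dr": [0, 0, 0], "fingers": 1},
  ],
)

```text
time: 10.88
tool_pos: [0.5279, 0.1552, 0.0215]
tool_rot: [3.141, 0.008, -3.141]
contact_force: [8.1, -0.6, 1.7]
opening: 0.0003
grip_force: 4.2
```

>>> step_arm(
  increments=[
    {"delta_pos": [1.9, 0.7, 0], "dr": [0, 0, 0], "fingers": 1},
    {"delta_pos": [3.8, 1.4, 0], "dr": [0, 0, 0], "fingers": 1},
    {"delta_pos": [5.7, 2.1, 0], "dr": [0, 0, 0], "fingers": 1},
    {"delta_pos": [7.6, 2.8, 0], "dr": [0, 0, 0], "fingers": 1},
    {"delta_pos": [9.5, 3.5, 0], "dr": [0, 0, 0], "fingers": 1},
  ],
)

```text
time: 11.5
tool_pos: [0.4333, 0.1906, 0.0215]
tool_rot: [3.14, 0.009, -3.141]
contact_force: [7.9, -2.1, 1.4]
opening: 0.0005
grip_force: 4.7
```

>>> step_arm(
  increments=[
    {"delta_pos": [0, 2, 0], "dr": [0, 0, 0], "fingers": 1},
    {"delta_pos": [0, 4, 0], "dr": [0, 0, 0], "fingers": 1},
    {"delta_pos": [0, 6, 0], "dr": [0, 0, 0], "fingers": 1},
    {"delta_pos": [0, 8, 0], "dr": [0, 0, 0], "fingers": 1},
    {"delta_pos": [0, 9.9, 0], "dr": [0, 0, 0], "fingers": 1},
  ],
)

```text
time: 12.12
tool_pos: [0.4296, 0.2873, 0.0207]
tool_rot: [-3.138, -0.001, -3.14]
contact_force: [0.9, -14.8, 10.9]
opening: 0.0002
grip_force: 8.5
```

Run:
```python
from h import *
o=robot.observe();print(o["time"],o["tool_pos"],o["tool_rot"],o["contact_force"])
a=viewer.read_camera("scene")[:,:,::-1];cv2.imwrite("pics/sc3.png",a)
b=viewer.read_camera("side")[:,:,::-1];cv2.imwrite("pics/sd3.png",b)
f=lambda i,x,y,w,h:cv2.resize(i[y:y+h,x:x+w],(400,400),interpolation=cv2.INTER_CUBIC)
cv2.imwrite("pics/v3.png",np.hstack([f(a,290,190,150,150),f(b,210,100,110,110)]))
```

```text
12.125 [0.42957049 0.28730161 0.02067136] [-3.13809134e+00 -8.17733343e-04 -3.14015023e+00] [  0.92847541 -14.75204739  10.92369263]
```

View pics/v3.png

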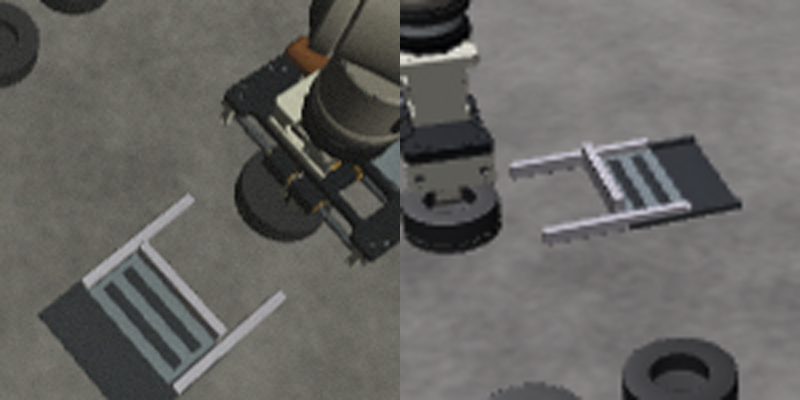

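The stone is in front of the mouth, at scene (393,265), with the drain bar still shut. I compute its offset from the drain axis.

Run:
```python
from h import *
o=robot.observe();print(o["contact_force"],o["tool_pos"])
a=cv2.imread("pics/sc3.png");b=cv2.imread("pics/sd3.png")
print("side top c",plane("side",[[225,156]],.03))
# left/front silhouette of stone in scene crop: leftmost(237,195), bottom (275,240)
print(plane("scene",np.array([[237,190],[322,232]])*.375+[290,190],.03))
print("kerb mouth ends scene",plane("scene",np.array([[188,198],[280,296]])*.375+[290,190],.014),"side",plane("side",np.array([[146,237],[112,171]])*.275+[210,100],.014))
```

```text
[-0.28629065 -2.24641509  5.60655464] [0.42982854 0.28939654 0.02067669]
side top c [[0.43553062 0.2689005  0.03      ]]
[[0.47259714 0.25554443 0.03      ]
 [0.4339068  0.33224187 0.03      ]]
kerb mouth ends scene [[0.51059755 0.23231032 0.014     ]
 [0.50176479 0.35459363 0.014     ]] side [[0.50896639 0.21730987 0.014     ]
 [0.49852257 0.33782343 0.014     ]]
```

>>> step_arm(
  increments=[
    {"delta_pos": [0, 0, -0.1], "dr": [0, 0, 0], "fingers": 1},
    {"delta_pos": [0, -0.2, -0.2], "dr": [0, 0, 0], "fingers": 1},
    {"delta_pos": [0, -0.4, -0.2], "dr": [0, 0, 0], "fingers": 1},
    {"delta_pos": [0, -0.4, -0.2], "dr": [0, 0, 0], "fingers": 1},
    {"delta_pos": [0, -0.4, -0.2], "dr": [0, 0, 0], "fingers": 1},
  ],
)

```text
time: 12.85
tool_pos: [0.43, 0.2848, 0.0217]
tool_rot: [3.141, -0.0, -3.141]
contact_force: [-0.4, -0.1, 0.6]
opening: 0.0003
grip_force: 0.0
```

>>> step_arm(
  increments=[
    {"delta_pos": [-1.2, 0.3, 0], "dr": [0, 0, 0], "fingers": 1},
    {"delta_pos": [-2.4, 0.4, 0], "dr": [0, 0, 0], "fingers": 1},
    {"delta_pos": [-3.6, 0.5, 0], "dr": [0, 0, 0], "fingers": 1},
    {"delta_pos": [-4.8, 0.6, 0], "dr": [0, 0, 0], "fingers": 1},
    {"delta_pos": [-6, 0.7, 0], "dr": [0, 0, 0], "fingers": 1},
  ],
)

```text
time: 13.48
tool_pos: [0.4862, 0.2913, 0.0209]
tool_rot: [-3.139, -0.01, -3.141]
contact_force: [-13.6, -1.8, 8.6]
opening: -0.0001
grip_force: 7.0
```

Run:
```python
from h import *
o=robot.observe();print(o["time"],o["tool_pos"],o["contact_force"])
a=viewer.read_camera("scene")[:,:,::-1];cv2.imwrite("pics/sc4.png",a)
T=viewer.camera_params("wrist")["T"];w=viewer.read_camera("wrist")[:,:,::-1];cv2.imwrite("pics/w4.png",w);np.save("Tw4",T)
f=lambda i,x,y,w,h:cv2.resize(i[y:y+h,x:x+w],(400,400),interpolation=cv2.INTER_CUBIC)
cv2.imwrite("pics/v4.png",np.hstack([f(a,310,220,110,110),cv2.resize(w,(400,400))]))
```

```text
13.475 [0.48624548 0.29125941 0.02094878] [-13.60176968  -1.75442866   8.56568755]
```

View pics/v4.png

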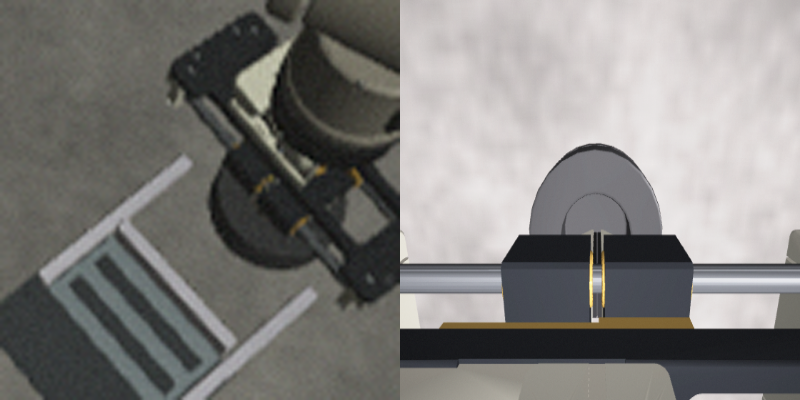

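The stone is lined up with the mouth, between the kerb ends and centred on the fingers (wrist view: well at 597, fingers at 598). I keep pushing.

>>> step_arm(
  increments=[
    {"delta_pos": [-1.2, 0.1, -0.1], "dr": [0, 0, 0], "fingers": 1},
    {"delta_pos": [-2.4, 0.2, -0.1], "dr": [0, 0, 0], "fingers": 1},
    {"delta_pos": [-3.6, 0.3, -0.1], "dr": [0, 0, 0], "fingers": 1},
    {"delta_pos": [-4.6, 0.37, -0.1], "dr": [0, 0, 0], "fingers": 1},
    {"delta_pos": [-5.5, 0.45, -0.1], "dr": [0, 0, 0], "fingers": 1},
  ],
)

```text
time: 14.2
tool_pos: [0.5418, 0.2959, 0.0214]
tool_rot: [-3.139, -0.009, -3.141]
contact_force: [-13.2, -1.1, 4.1]
opening: 0.0003
grip_force: 6.5
```

>>> step_arm(
  increments=[
    {"delta_pos": [-0.6, 0.05, 0], "dr": [0, 0, 0], "fingers": 1},
    {"delta_pos": [-1.2, 0.1, 0], "dr": [0, 0, 0], "fingers": 1},
    {"delta_pos": [-1.8, 0.15, 0], "dr": [0, 0, 0], "fingers": 1},
    {"delta_pos": [-2.3, 0.2, 0], "dr": [0, 0, 0], "fingers": 1},
    {"delta_pos": [-2.7, 0.2, 0], "dr": [0, 0, 0], "fingers": 1},
  ],
)

```text
time: 14.82
tool_pos: [0.5671, 0.2979, 0.0214]
tool_rot: [-3.139, -0.012, -3.141]
contact_force: [-16.7, -0.2, 6.1]
opening: 0.0001
grip_force: 8.1
```

Run:
```python
from h import *
o=robot.observe();print(o["time"],o["tool_pos"],o["contact_force"])
a=viewer.read_camera("scene")[:,:,::-1];cv2.imwrite("pics/sc5.png",a)
b=viewer.read_camera("side")[:,:,::-1];cv2.imwrite("pics/sd5.png",b)
f=lambda i,x,y,w,h:cv2.resize(i[y:y+h,x:x+w],(400,400),interpolation=cv2.INTER_CUBIC)
cv2.imwrite("pics/v5.png",np.hstack([f(a,300,220,110,110),f(b,220,100,100,100)]))
```

```text
14.825 [0.56711503 0.29789342 0.02135304] [-16.73682795  -0.18854256   6.13983269]
```

View pics/v5.png

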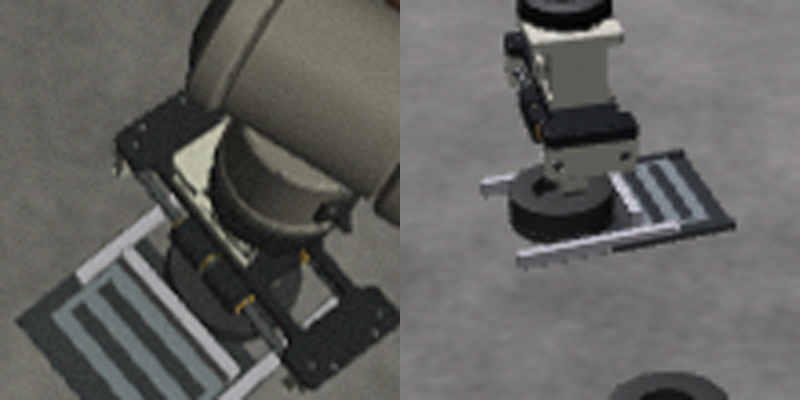

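The slide is partly open. I push on slowly until the force jumps at the stop.

>>> step_arm(
  increments=[
    {"delta_pos": [-0.3, 0.02, 0], "dr": [0, 0, 0], "fingers": 1},
    {"delta_pos": [-0.6, 0.05, 0], "dr": [0, 0, 0], "fingers": 1},
    {"delta_pos": [-0.9, 0.07, 0], "dr": [0, 0, 0], "fingers": 1},
    {"delta_pos": [-1.2, 0.1, 0], "dr": [0, 0, 0], "fingers": 1},
    {"delta_pos": [-1.2, 0.1, 0], "dr": [0, 0, 0], "fingers": 1},
  ],
)

```text
time: 15.55
tool_pos: [0.5771, 0.2988, 0.0213]
tool_rot: [-3.138, -0.016, -3.141]
contact_force: [-22.2, -2.9, 11.5]
opening: 0.0005
grip_force: 11.3
```

>>> step_arm(
  increments=[
    {"delta_pos": [-0.2, 0.02, 0], "dr": [0, 0, 0], "fingers": 1},
    {"delta_pos": [-0.4, 0.03, 0], "dr": [0, 0, 0], "fingers": 1},
    {"delta_pos": [-0.6, 0.05, 0], "dr": [0, 0, 0], "fingers": 1},
    {"delta_pos": [-0.6, 0.05, 0], "dr": [0, 0, 0], "fingers": 1},
    {"delta_pos": [-0.6, 0.05, 0], "dr": [0, 0, 0], "fingers": 1},
  ],
)

```text
time: 16.18
tool_pos: [0.5779, 0.2988, 0.0213]
tool_rot: [-3.135, -0.027, -3.14]
contact_force: [-38.6, -5.1, 22.8]
opening: 0.0003
grip_force: 19.8
```

The stop is reached: 6 mm more command moved it under 1 mm and the force doubled. I ease off, lift out and check.

>>> step_arm(
  increments=[
    {"delta_pos": [0.4, 0, 0], "dr": [0, 0, 0], "fingers": 1},
    {"delta_pos": [0.8, -0.05, 0], "dr": [0, 0, 0], "fingers": 1},
    {"delta_pos": [1.2, -0.1, 0], "dr": [0, 0, 0], "fingers": 1},
    {"delta_pos": [1.7, -0.1, 0], "dr": [0, 0, 0], "fingers": 1},
    {"delta_pos": [2, -0.1, 0], "dr": [0, 0, 0], "fingers": 1},
  ],
)

```text
time: 16.8
tool_pos: [0.5705, 0.2991, 0.0228]
tool_rot: [3.141, 0.001, -3.141]
contact_force: [0.3, -0.1, 0.6]
opening: 0.0002
grip_force: 0.0
```

>>> step_arm(
  increments=[
    {"delta_pos": [0, 0, -1], "dr": [0, 0, 0], "fingers": 1},
    {"delta_pos": [0, 0, -3], "dr": [0, 0, 0], "fingers": 1},
    {"delta_pos": [0, 0, -6], "dr": [0, 0, 0], "fingers": 1},
    {"delta_pos": [0, -4, -10], "dr": [0, 0, 0], "fingers": 1},
    {"delta_pos": [0, -10, -12], "dr": [0, 0, 0], "fingers": 1},
  ],
)

```text
time: 17.42
tool_pos: [0.5715, 0.2, 0.1458]
tool_rot: [3.14, 0.006, -3.139]
contact_force: [1.4, -0.5, 0.3]
opening: 0.0002
grip_force: 0.0
```

>>> step_arm(
  increments=[
    {"delta_pos": [1, -6, -3], "dr": [0, 0, 0], "fingers": 1},
    {"delta_pos": [1, -12, -6], "dr": [0, 0, 0], "fingers": 1},
    {"delta_pos": [1, -18, -9], "dr": [0, 0, 0], "fingers": 1},
    {"delta_pos": [1, -20, -10], "dr": [0, 0, 0], "fingers": 1},
    {"delta_pos": [1, -20, -10], "dr": [0, 0, 0], "fingers": 1},
  ],
)

```text
time: 18.05
tool_pos: [0.5611, -0.0029, 0.2449]
tool_rot: [-3.141, 0.005, 3.138]
contact_force: [1.7, 0.2, -0.4]
opening: 0.0003
grip_force: 0.0
```

Run:
```python
from h import *
o=robot.observe();print(o["time"],o["tool_pos"],o["contact_force"],o["qvel"].round(2))
T=viewer.camera_params("wrist")["T"];w=viewer.read_camera("wrist")[:,:,::-1];cv2.imwrite("pics/w6.png",w);np.save("Tw6",T)
a=viewer.read_camera("scene")[:,:,::-1];cv2.imwrite("pics/sc6.png",a)
f=lambda i,x,y,w,h:cv2.resize(i[y:y+h,x:x+w],(400,400),interpolation=cv2.INTER_CUBIC)
cv2.imwrite("pics/v6.png",np.hstack([f(a,200,140,220,220),cv2.resize(w,(400,400))]))
```

```text
18.05 [ 0.56113138 -0.00292439  0.2448607 ] [ 1.72328389  0.17648867 -0.40992771] [ 0.06  0.02  0.04  0.02 -0.02  0.03]
```

View pics/v6.png

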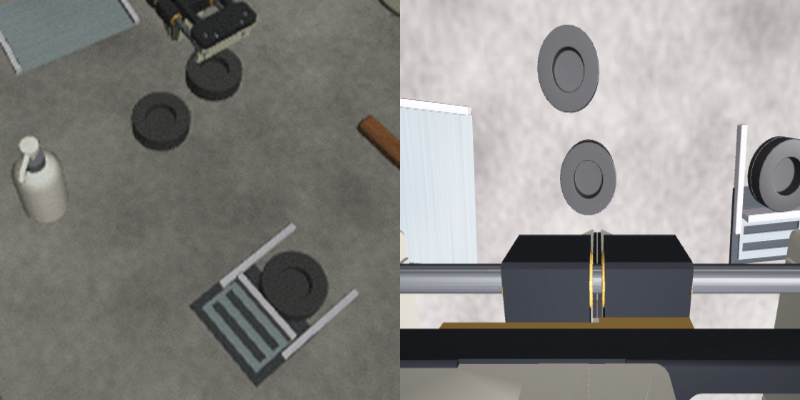

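The coarse stone sits between the kerbs against the opened bar. In the wrist picture the wells of the fine stones are at about (237,72) and (263,188), and the coarse stone's is at (538,184).

Run:
```python
from h import *
T=np.load("Tw6.npy")
print("wells s1,s2,coarse",wplane(T,[[236.6,72.5],[263,188],[537.6,184]],.03).round(4).tolist())
print("rack near kerb +y end",wplane(T,[[99.4,115]],.014).round(4), "drain kerb mouth",wplane(T,[[478,131]],.014).round(4),"bar end near top",wplane(T,[[479,230]],.028).round(4))
f=lambda x,y:np.array([[x,y]])*.55+[200,140]
print("scene: coarse",plane("scene",f(292,282),.03).round(4),"kerb mouths",plane("scene",np.r_[f(291,229),f(352,295)],.014).round(4).tolist(),"bar near top",plane("scene",np.r_[f(243,272),f(293,336)],.028).round(4).tolist())
im=cv2.imread("pics/w6.png")
for c in((237,72),(263,188)):
  try: print(disc(im,T,c))
  except Exception as e: print(e)
```

```text
wells s1,s2,coarse [[0.4474, -0.0418, 0.03], [0.5697, -0.0161, 0.03], [0.5663, 0.2944, 0.03]]
rack near kerb +y end [[ 0.4893 -0.1982  0.014 ]] drain kerb mouth [[0.5083 0.2272 0.014 ]] bar end near top [[0.6218 0.2382 0.028 ]]
scene: coarse [[0.5687 0.298  0.03  ]] kerb mouths [[0.5146, 0.2353, 0.014], [0.5068, 0.355, 0.014]] bar near top [[0.6145, 0.25, 0.028], [0.6129, 0.3537, 0.028]]
max() iterable argument is empty
max() iterable argument is empty
```

The bar's near face is at about x = 0.614, up from 0.574, so the slide is fully open. Now stone 2 goes to the far slot.

>>> step_arm(
  increments=[
    {"delta_pos": [-0.9, -1.3, 6], "dr": [0, 0, 0], "fingers": 1},
    {"delta_pos": [-0.9, -1.3, 12], "dr": [0, 0, 0], "fingers": 1},
    {"delta_pos": [-0.9, -1.3, 17], "dr": [0, 0, 0], "fingers": 1},
    {"delta_pos": [-0.9, -1.3, 19], "dr": [0, 0, 0], "fingers": 1},
    {"delta_pos": [-0.9, -1.3, 19], "dr": [0, 0, 0], "fingers": 1},
  ],
)

```text
time: 18.77
tool_pos: [0.5676, -0.0117, 0.0503]
tool_rot: [3.14, -0.005, -3.139]
contact_force: [0.2, -0.3, -0.4]
opening: 0.0002
grip_force: 0.0
```

>>> step_arm(
  increments=[
    {"delta_pos": [0, 0, 0], "dr": [0, 0, 0], "fingers": 1},
    {"delta_pos": [0, 0, 1], "dr": [0, 0, 0], "fingers": 1},
    {"delta_pos": [0, 0, 2], "dr": [0, 0, 0], "fingers": 1},
    {"delta_pos": [0, 0, 3.2], "dr": [0, 0, 0], "fingers": 1},
    {"delta_pos": [0, 0, 3.2], "dr": [0, 0, 0], "fingers": 1},
  ],
)

```text
time: 19.4
tool_pos: [0.5682, -0.0133, 0.0192]
tool_rot: [3.141, -0.002, -3.141]
contact_force: [-0.6, 0.1, -0.6]
opening: 0.0007
grip_force: 0.0
```

>>> step_arm(
  increments=[
    {"delta_pos": [-0.9, -1.2, 0], "dr": [0, 0, 0], "fingers": 1},
    {"delta_pos": [-1.8, -2.4, 0], "dr": [0, 0, 0], "fingers": 1},
    {"delta_pos": [-2.6, -3.5, 0], "dr": [0, 0, 0], "fingers": 1},
    {"delta_pos": [-3.5, -4.7, 0], "dr": [0, 0, 0], "fingers": 1},
    {"delta_pos": [-4.3, -5.8, 0], "dr": [0, 0, 0], "fingers": 1},
  ],
)

```text
time: 20.02
tool_pos: [0.6128, -0.0724, 0.0206]
tool_rot: [3.142, 0.0, -3.142]
contact_force: [-1.4, 1.6, 0.7]
opening: 0.0008
grip_force: 1.1
```

>>> step_arm(
  increments=[
    {"delta_pos": [-0.9, -1.2, 0], "dr": [0, 0, 0], "fingers": 1},
    {"delta_pos": [-1.8, -2.4, 0], "dr": [0, 0, 0], "fingers": 1},
    {"delta_pos": [-2.6, -3.5, 0], "dr": [0, 0, 0], "fingers": 1},
    {"delta_pos": [-3.5, -4.7, 0], "dr": [0, 0, 0], "fingers": 1},
    {"delta_pos": [-4.3, -5.8, 0], "dr": [0, 0, 0], "fingers": 1},
  ],
)

```text
time: 20.65
tool_pos: [0.6558, -0.1302, 0.0205]
tool_rot: [3.142, 0.0, -3.141]
contact_force: [-1.6, 2.2, 1.0]
opening: 0.0007
grip_force: 1.2
```

>>> step_arm(
  increments=[
    {"delta_pos": [0.16, -1.6, 0], "dr": [0, 0, 0], "fingers": 1},
    {"delta_pos": [0.32, -3.2, 0], "dr": [0, 0, 0], "fingers": 1},
    {"delta_pos": [0.48, -4.8, 0], "dr": [0, 0, 0], "fingers": 1},
    {"delta_pos": [0.64, -6.4, 0], "dr": [0, 0, 0], "fingers": 1},
    {"delta_pos": [0.8, -8, 0], "dr": [0, 0, 0], "fingers": 1},
  ],
)

```text
time: 21.28
tool_pos: [0.647, -0.2105, 0.0206]
tool_rot: [3.142, 0.0, -3.141]
contact_force: [1.3, 2.0, 2.0]
opening: 0.0007
grip_force: 1.4
```

Run:
```python
from h import *
o=robot.observe();print(o["time"],o["tool_pos"],o["contact_force"])
b=viewer.read_camera("side")[:,:,::-1];a=viewer.read_camera("scene")[:,:,::-1]
f=lambda i,x,y,w,h:cv2.resize(i[y:y+h,x:x+w],(400,400),interpolation=cv2.INTER_CUBIC)
cv2.imwrite("pics/v7.png",np.hstack([f(b,260,190,130,130),f(a,170,90,130,130)]))
```

```text
21.275 [ 0.64699904 -0.21051006  0.02058021] [1.34311841 1.97340889 1.97477116]
```

View pics/v7.png

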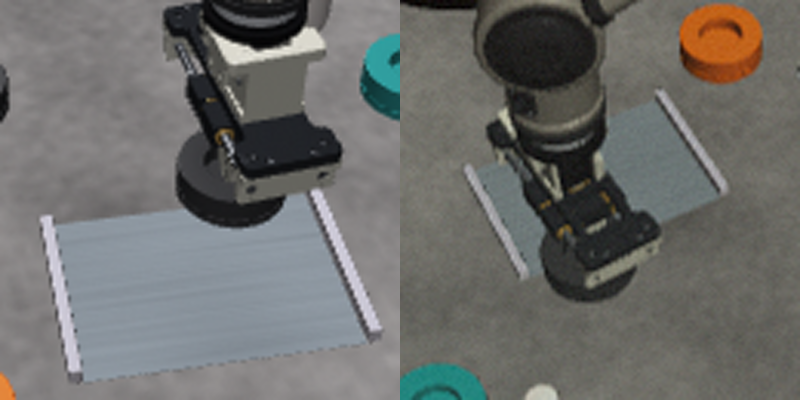

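The stone is entering the rack beside the far kerb with a clear gap to it. I carry on to the slot.

>>> step_arm(
  increments=[
    {"delta_pos": [0.16, -1.7, 0], "dr": [0, 0, 0], "fingers": 1},
    {"delta_pos": [0.33, -3.4, 0], "dr": [0, 0, 0], "fingers": 1},
    {"delta_pos": [0.5, -5.1, 0], "dr": [0, 0, 0], "fingers": 1},
    {"delta_pos": [0.67, -6.8, 0], "dr": [0, 0, 0], "fingers": 1},
    {"delta_pos": [0.8, -8.4, 0], "dr": [0, 0, 0], "fingers": 1},
  ],
)

```text
time: 22.0
tool_pos: [0.639, -0.2947, 0.0204]
tool_rot: [3.141, -0.0, -3.142]
contact_force: [0.7, 2.6, 0.4]
opening: 0.0005
grip_force: 1.1
```

>>> step_arm(
  increments=[
    {"delta_pos": [0, 0.2, 0], "dr": [0, 0, 0], "fingers": 1},
    {"delta_pos": [0, 0.4, 0], "dr": [0, 0, 0], "fingers": 1},
    {"delta_pos": [0, 0.4, -1.5], "dr": [0, 0, 0], "fingers": 1},
    {"delta_pos": [0, 0.4, -4], "dr": [0, 0, 0], "fingers": 1},
    {"delta_pos": [0, 0.4, -8], "dr": [0, 0, 0], "fingers": 1},
  ],
)

```text
time: 22.62
tool_pos: [0.6389, -0.2885, 0.1011]
tool_rot: [3.141, -0.002, -3.14]
contact_force: [0.7, -0.5, 0.2]
opening: 0.0003
grip_force: 0.0
```

>>> step_arm(
  increments=[
    {"delta_pos": [3.6, 4.7, -1], "dr": [0, 0, 0], "fingers": 1},
    {"delta_pos": [7.2, 9.4, -1], "dr": [0, 0, 0], "fingers": 1},
    {"delta_pos": [10.8, 14, -1], "dr": [0, 0, 0], "fingers": 1},
    {"delta_pos": [14.4, 18.7, -1], "dr": [0, 0, 0], "fingers": 1},
    {"delta_pos": [18, 23.4, 0], "dr": [0, 0, 0], "fingers": 1},
  ],
)

```text
time: 23.25
tool_pos: [0.4589, -0.054, 0.1022]
tool_rot: [-3.141, 0.004, -3.141]
contact_force: [0.6, 0.4, -0.9]
opening: 0.0002
grip_force: 0.0
```

>>> step_arm(
  increments=[
    {"delta_pos": [1.15, 1.5, 2], "dr": [0, 0, 0], "fingers": 1},
    {"delta_pos": [1.15, 1.5, 4.5], "dr": [0, 0, 0], "fingers": 1},
    {"delta_pos": [1.15, 1.5, 4.7], "dr": [0, 0, 0], "fingers": 1},
    {"delta_pos": [1.15, 1.5, 4.7], "dr": [0, 0, 0], "fingers": 1},
    {"delta_pos": [1.15, 1.5, 4.7], "dr": [0, 0, 0], "fingers": 1},
  ],
)

```text
time: 23.88
tool_pos: [0.4485, -0.0408, 0.0544]
tool_rot: [-3.141, 0.002, -3.141]
contact_force: [-0.4, 0.0, -0.1]
opening: 0.0005
grip_force: 0.0
```

>>> step_arm(
  increments=[
    {"delta_pos": [0, 0, 1], "dr": [0, 0, 0], "fingers": 1},
    {"delta_pos": [0, 0, 2], "dr": [0, 0, 0], "fingers": 1},
    {"delta_pos": [0, 0, 3.4], "dr": [0, 0, 0], "fingers": 1},
    {"delta_pos": [0, 0, 3.4], "dr": [0, 0, 0], "fingers": 1},
    {"delta_pos": [-0.5, -0.5, 3.4], "dr": [0, 0, 0], "fingers": 1},
  ],
)

```text
time: 24.5
tool_pos: [0.4523, -0.0453, 0.0192]
tool_rot: [3.141, -0.001, -3.141]
contact_force: [-1.0, 0.9, 0.1]
opening: 0.0
grip_force: 0.0
```

>>> step_arm(
  increments=[
    {"delta_pos": [-1, -0.9, 0], "dr": [0, 0, 0], "fingers": 1},
    {"delta_pos": [-2, -1.9, 0], "dr": [0, 0, 0], "fingers": 1},
    {"delta_pos": [-3, -2.8, 0], "dr": [0, 0, 0], "fingers": 1},
    {"delta_pos": [-4, -3.8, 0], "dr": [0, 0, 0], "fingers": 1},
    {"delta_pos": [-5, -4.7, 0], "dr": [0, 0, 0], "fingers": 1},
  ],
)

```text
time: 25.12
tool_pos: [0.5034, -0.0932, 0.0195]
tool_rot: [3.142, 0.0, -3.142]
contact_force: [-1.5, 2.0, -0.6]
opening: 0.0005
grip_force: 1.0
```

>>> step_arm(
  increments=[
    {"delta_pos": [-1, -0.9, 0], "dr": [0, 0, 0], "fingers": 1},
    {"delta_pos": [-2, -1.9, 0], "dr": [0, 0, 0], "fingers": 1},
    {"delta_pos": [-3, -2.8, 0], "dr": [0, 0, 0], "fingers": 1},
    {"delta_pos": [-4, -3.8, 0], "dr": [0, 0, 0], "fingers": 1},
    {"delta_pos": [-5, -4.7, 0], "dr": [0, 0, 0], "fingers": 1},
  ],
)

```text
time: 25.75
tool_pos: [0.5533, -0.1401, 0.0194]
tool_rot: [3.142, 0.0, -3.141]
contact_force: [-1.4, 1.7, 0.2]
opening: 0.0003
grip_force: 1.0
```

>>> step_arm(
  increments=[
    {"delta_pos": [0.15, -1.5, 0], "dr": [0, 0, 0], "fingers": 1},
    {"delta_pos": [0.3, -3, 0], "dr": [0, 0, 0], "fingers": 1},
    {"delta_pos": [0.45, -4.5, 0], "dr": [0, 0, 0], "fingers": 1},
    {"delta_pos": [0.6, -6, 0], "dr": [0, 0, 0], "fingers": 1},
    {"delta_pos": [0.75, -7.5, 0], "dr": [0, 0, 0], "fingers": 1},
  ],
)

```text
time: 26.38
tool_pos: [0.545, -0.2155, 0.0196]
tool_rot: [3.142, 0.0, -3.141]
contact_force: [1.0, 1.7, 2.6]
opening: 0.0005
grip_force: 1.7
```

>>> step_arm(
  increments=[
    {"delta_pos": [0.15, -1.5, 0], "dr": [0, 0, 0], "fingers": 1},
    {"delta_pos": [0.3, -3, 0], "dr": [0, 0, 0], "fingers": 1},
    {"delta_pos": [0.45, -4.5, 0], "dr": [0, 0, 0], "fingers": 1},
    {"delta_pos": [0.6, -6, 0], "dr": [0, 0, 0], "fingers": 1},
    {"delta_pos": [0.75, -7.5, 0], "dr": [0, 0, 0], "fingers": 1},
  ],
)

```text
time: 27.0
tool_pos: [0.5376, -0.2904, 0.0195]
tool_rot: [3.141, 0.0, -3.141]
contact_force: [-0.0, 2.7, 3.4]
opening: 0.0004
grip_force: 2.1
```

>>> step_arm(
  increments=[
    {"delta_pos": [0, 0.2, 0], "dr": [0, 0, 0], "fingers": 1},
    {"delta_pos": [0, 0.4, 0], "dr": [0, 0, 0], "fingers": 1},
    {"delta_pos": [0, 0.4, -1.5], "dr": [0, 0, 0], "fingers": 1},
    {"delta_pos": [0, 0.4, -5], "dr": [0, 0, 0], "fingers": 1},
    {"delta_pos": [0, 0.4, -10], "dr": [0, 0, 0], "fingers": 1},
  ],
)

```text
time: 27.62
tool_pos: [0.5372, -0.2846, 0.1203]
tool_rot: [3.14, -0.002, -3.141]
contact_force: [1.2, -0.0, -0.1]
opening: 0.0005
grip_force: 0.0
```

>>> step_arm(
  increments=[
    {"delta_pos": [0, 6, -4], "dr": [0, 0, 0], "fingers": 1},
    {"delta_pos": [0, 12, -6], "dr": [0, 0, 0], "fingers": 1},
    {"delta_pos": [0, 18, -8], "dr": [0, 0, 0], "fingers": 1},
    {"delta_pos": [3, 22, -10], "dr": [0, 0, 0], "fingers": 1},
    {"delta_pos": [6, 26, -12], "dr": [0, 0, 0], "fingers": 1},
  ],
)

```text
time: 28.25
tool_pos: [0.4766, -0.0231, 0.2412]
tool_rot: [-3.141, 0.002, -3.139]
contact_force: [-0.1, -0.2, 0.8]
opening: 0.0006
grip_force: 0.0
```

Run:
```python
from h import *
for n in("scene","side"): cv2.imwrite(f"pics/{n}9.png",viewer.read_camera(n)[:,:,::-1])
o=robot.observe();print(o["time"],o["tool_pos"],o["contact_force"])
for n,(x0,y0,x1,y1) in {"scene":(185,110,285,190),"side":(262,232,390,318)}.items():
    im=cv2.imread(f"pics/{n}9.png")
    m=np.zeros(im.shape[:2],np.uint8);m[y0:y1,x0:x1]=im[y0:y1,x0:x1].max(2)<75
    m=cv2.morphologyEx(m,cv2.MORPH_OPEN,np.ones((3,3)))
    for b in blobs(m,150,3000):
        M=cv2.moments(cv2.convexHull(b));c=[M['m10']/M['m00'],M['m01']/M['m00']]
        print(n,np.round(c,1),M['m00'],plane(n,[c],.013).round(4))
im=cv2.imread("pics/scene9.png");m=np.zeros(im.shape[:2],np.uint8);m[250:340,330:400]=im[250:340,330:400].max(2)<62
for b in blobs(cv2.morphologyEx(m,cv2.MORPH_OPEN,np.ones((3,3))),150,3000):
    M=cv2.moments(cv2.convexHull(b));c=[M['m10']/M['m00'],M['m01']/M['m00']];print("coarse",np.round(c,1),M['m00'],plane("scene",[c],.013).round(4))
```

```text
28.35 [ 0.47591573 -0.02185148  0.24292847] [-0.64293459 -0.24972807 -0.11848445]
scene [219.2 152.8] 656.0 [[ 0.6376 -0.2922  0.013 ]]
scene [248.2 139.8] 615.5 [[ 0.5364 -0.2875  0.013 ]]
side [303.3 281.8] 1135.5 [[ 0.5381 -0.2884  0.013 ]]
side [345. 274.] 1147.5 [[ 0.6388 -0.2911  0.013 ]]
coarse [359.8 297.4] 1196.5 [[0.5682 0.299  0.013 ]]
```

Both fine stones are in the rack within about 5 mm of its mid-length, and the coarse stone still holds at (0.568, 0.299). I hand it in.

```bash
python3 -c "
from cell import robot
print(robot.hand_in())"
```

```text
the job is handed in; nothing more can be done
None
```

I handed the job in at about 28 s: the stone farthest from the robot was the coarse one and holds the drain slide fully open between the kerbs, both fine stones lie side by side in the rack, and the hand-in returned no verdict.

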